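Plug the test probe into the furnace unit's floating terminal

ROBOT

A 6-joint arm with a two-finger parallel gripper is mounted at the origin on the work surface. World frame = base frame: x ahead of the robot, y to its left, z up, the work surface at z = 0. Lengths are in m, angles in rad, forces in N, time in s.
With the tool pointing down it reaches from about 0.275 to 1 m from the base axis. Payload 8.4 kg.
Tool frame: the origin (TCP) lies on the centre line of the jaws, within the pads' length; the fingertips stand 19 mm ahead of it and the grasp point (between the pads) is the TCP; x points along the fingers, y is the direction in which the jaws open and shut, and the axes are right-handed (so a half turn about x gives the same grasp; the last joint's range is limited). The gripper opens to 85 mm and grips with 20 to 120 N. Pads are 22 mm wide; open, the fingers measure 114 mm over their backs; the gripper's body (76 mm by 85 mm) begins 54 mm behind the grasp point. The pads swing forward as they close: fully open they stand 13 mm farther back than shut.
Start: joints at [1.166, 0.353, 1.633, -0, 1.155, -0.002], TCP at [0.245, 0.575, 0.218] pointing down, gripper open.
Joint ranges: [-2.63, 2.63], [-0.92, 2.1], [0.06, 2.66], [-1.3, 4.44], [0, 2.69], [-3.02, 3.02]. Speed limits (rad/s): [2.22, 2.22, 2.79, 3.14, 3.14, 3.14].

INTERFACE

Orientations are given as a 3x3 rotation matrix whose columns are the frame's x, y, z axes.
In Python, from bench import ctrl gives the robot as it stands.
- The arm moves only by the shell command python3 -m inch 'ROWS' [OPENING] [FORCE]. ROWS is JSON, a list that holds one entry, the list of rows, each a list of 6 numbers: the shift along the tool's x, y, z in mm, then the turn, a rotation vector about the tool's x, y, z in degrees. In form: [[[x, y, z, ax, ay, az], ...]]. A call has exactly 10 rows; each row is the pose to reach, as a shift and turn from the pose measured when the call began, along the tool's axes at that moment; what a row does not reach only later rows make up. A row lasts 1/10 s, in which the tool goes at most 50 mm and 8.59 degrees, less where a joint would pass 70% of its speed; a pose out of reach is approached as far as the arm can. A call with a gripper value outside its range is refused whole. OPENING is the closure, from -1 (fully open) to 1 (shut), set as the call begins (- or left out, the last holds). The fingers move at their own pace and stop on an object; FORCE is the grip in N (left out, the last holds). Time passes only in rows, so rows that repeat a pose let the fingers close, or fill a call up. It gives the time, the measured TCP pose, the force and the opening at its end, in the units of the state.
- ctrl.get_state(): the state, without advancing time (a new reading comes with each control period).
- ctrl.snapshot(name): name is "scene" or "top" or "wrist"; returns a dict with "color" (400x640x3 uint8, blue, green, red), "K" (3x3 intrinsics, pixels), "pose" (4x4, takes a point from camera to world coordinates). Camera axes: x right, y down, z forward; pixel columns grow to the right and rows downward; lengths in m; the calibration is good to about 2 mm. The wrist camera is an equidistant fisheye: a pixel r from the principal point sees the ray r / f radians off the axis. A picture is of the moment at which its call begins. There is no depth.
- ctrl.finish_job(): hands the job in, once; it reports no verdict.
Trained networks look in a picture, given as the dict that the camera call returned (one of the last four; its "shot" number tells which), for a name from the list of things; names that differ only in an ending like _2 or _b are one class to them, and where a whole thing is asked for, a point or a joint stands for the part that bears it (a point fixed in the world has none). Each returns a list of dicts, best first, with "conf" (0 to 1); they miss things now and then, are a little off and sometimes report something else, mostly with a low value. They report only what shows in the picture. A call takes as long as a camera call.
- ctrl.boxes_of(target, picture): "centre" ([row, column] in pixels, amid what is visible of it).
- ctrl.cut_out(target, picture): "pixels" (400x640 bool, what is visible of it) and "centre" ([row, column] in pixels, amid what is visible of it).
The state is a dict: "time": time; "q": joint angles; "qvel": joint speeds; "joint_efforts": joint torques, N m; "ee_pos": TCP position; "tool_rot": TCP orientation; "contact_force": force on the tool from outside, world axes, zero at the start; "ft_torque": the same for the moment, N m; "gripper_width": finger opening in m.
Only numpy, scipy, OpenCV 4.12 (cv2) and the standard library are available. Lean on these libraries where they do the work, as an engineer would, in place of code of your own. Each camera call takes 0.05 s, during which the arm holds its last target. There are 200 camera calls.

TASK

The furnace is due for its temperature check: pull open the service drawer of the blue unit, take the square-handled test probe out of the stand and start its tip in the floating terminal inside the drawer. Let go of it there so that it stands in the terminal on the not yet pressed contact, then press it down without overloading it until the stiff contact under it is fully home, leaving the drawer open and everything else where it is.

Things in the scene. Friction and masses are not known exactly. Their poses are not given: they have to be found in the camera images.
- unit_drawer0 (a joint): How far the service drawer is pulled out of the blue unit, in m: 0 shut, 0.166 at its end stop; it starts shut or up to 15 mm open. It slides horizontally towards the unit's own -x (roughly to the robot).
- unit_drawer0_handle (a point): Middle of the drawer's bar handle: a level steel bar 11 mm thick and 100 mm long along the unit's y, centre line 35 mm in front of the drawer's face (29 mm free gap behind the bar, posts 85 mm apart), 54 mm above the table, 38 mm below the unit's top. Moves with the drawer; axes as the unit's.
- unit: Blue metal unit, fixed, 240 (x) by 200 (y) by 92 mm high; origin under its centre; drawer front faces its -x. Drawer front panel reaches 80 mm above the table, side walls 70 mm. In the drawer is the terminal: a white ceramic block 26 (x) by 52 (y) by 40 mm high, flat top, ONE hole in its middle; it floats on rails along y, +-10 mm, and shifts only against about 4 N.
- terminal (a point): Middle of the terminal's travel, at mouth height: in the drawer (moves with it), 62 mm above the table, 68 mm behind the drawer's outer face; axes as the unit's. The hole (8.5 mm, upright, at this point's x) stands anywhere from -10 to +10 mm along this point's y; that offset is NOT reported: find it by touch (or eye). 20 mm below the mouth lies the top of the stiff brass contact.
- contact (a joint): How far the brass contact in the bottom of the terminal's hole has been pressed down, in m: 0 at the start, 0.008 at its stop (the probe's tip is then 28 mm below the mouth). It yields only to about 8 N and stays where it is pushed to.
- probe: The test probe, 60 g, 90 mm long, upright in one of the stand's two holes. Origin at its tip, z up along it: round steel shank 7 mm thick (tip tapers over 6 mm to 2.6 mm) to z = 40 mm, then a black square handle 14 x 14 mm, faces along x and y, from z = 40 to 90 mm. In the stand the handle's underside rests on the stand's top, tip 6 mm above the table.
- stand: Grey instrument stand, fixed, 50 (x) by 120 (y) by 46 mm high; origin at the centre of its underside; two 9 mm through holes at y = -35 and +35 mm, one holding the probe, the other the carver.
- carver: Bystander: a carver with a round black handle 12 mm thick and a steel ball on top, 91 mm long, standing in the stand's other hole; origin at its lower tip. Leave alone.
- dropper: Bystander: small white dropper bottle, 28 mm wide, 75 mm high, loose, origin under its centre.
- jar: Bystander: white jar with black cap, 44 mm wide, 36 mm high, loose, origin under its centre.
- model: Bystander: round plaster model base, 72 mm wide, 22 mm high, loose, origin under its centre.

How it is judged:
On the way, in this order (a step that is already met when the one before it is completed fails the run):
1. the drawer is pulled open by at least 110 mm (value of joint unit_drawer0 above 0.11 m), for 0.2 s.
2. the probe stands by itself in the terminal's hole, let go by the fingers, its tip at least 12 mm below the mouth, and the contact not yet pressed (less than 3 mm) (x of probe in the frame of terminal between -0.005 and 0.005 m and y of probe in the frame of terminal between -0.015 and 0.015 m and angle between the z axis of probe and the z axis of terminal, either way round below 0.14 rad and contact force between the fingers and probe below 0.2 N and z of probe in the frame of terminal below -0.012 m and value of joint contact below 0.003 m), for 0.3 s.
3. the probe is pressed home: the contact is down by at least 6.5 of its 8 mm and the tip at least 25 mm below the mouth (x of probe in the frame of terminal between -0.005 and 0.005 m and y of probe in the frame of terminal between -0.015 and 0.015 m and angle between the z axis of probe and the z axis of terminal, either way round below 0.14 rad and z of probe in the frame of terminal below -0.025 m and value of joint contact above 0.0065 m), for 0.2 s.
At the end, for the whole second after the job is handed in: Drawer open 110 mm or more; probe released, at rest, upright within 8 degrees in the terminal's hole, tip 25 mm or more below the mouth, contact pressed 6.5 mm or more; carver within 20 mm, dropper bottle, jar and plaster model within 30 mm of their starts (all of step 3 and value of joint unit_drawer0 above 0.11 m and contact force between the fingers and probe below 0.2 N and linear speed of probe below 0.02 m/s and distance of carver from where it was at the start of the episode below 0.02 m and distance of each of dropper, jar, model from where it was at the start of the episode below 0.03 m); the robot touches nothing.
It fails at once if the carver is moved by more than 20 mm (distance of carver from where it was at the start of the episode above 0.02 m).
It fails at once if the dropper bottle, jar or plaster model is moved by more than 30 mm (distance of any of dropper, jar, model from where it was at the start of the episode above 0.03 m).
It fails at once if the probe bears on the unit (terminal, contact or drawer) with more than 40 N (contact force between probe and unit above 40 N).
It fails at once if the probe is tipped over, more than 45 degrees from upright (angle between probe's own z axis and vertical above 0.785 rad).
It also fails if it takes over 72 s, if anything falls off the work surface, if the arm or the gripper's body presses on something with over 40 N, if the wrist force passes 120 N, or if a joint passes its speed limit or range.

## Working session

There is one attempt and no reset: what is moved stays moved. The work goes in short steps, Python scripts to look and compute and a shell command to move; the robot and the scene stay as the last step left them, time stands still between calls to the robot, and variables do not carry over. Pictures are saved under pics/ and viewed, about 8 in all and at most 12, crops included, and the job is handed in when it is done.

```bash
ls; mkdir -p pics; cat > h.py <<'E'
import numpy as np, cv2
from bench import ctrl
def proj(P,s):
    T=np.linalg.inv(s["pose"]);p=T[:3,:3]@np.array(P,float)+T[:3,3];K=s["K"]
    return (K@(p/p[2]))[:2]
def ray(rc,s,fish=False):
    K=np.array(s["K"]);v=np.array([(rc[1]-K[0,2])/K[0,0],(rc[0]-K[1,2])/K[1,1]])
    if fish:
        r=np.linalg.norm(v);d=np.r_[np.sin(r)*v/max(r,1e-9),np.cos(r)]
    else: d=np.r_[v,1]
    T=np.array(s["pose"]);return T[:3,3],T[:3,:3]@d
def atz(rc,s,z,fish=False):
    o,d=ray(rc,s,fish);return o+d*(z-o[2])/d[2]
E
python3 - <<'E'
from h import *
S={n:ctrl.snapshot(n) for n in("scene","top")}
for n,s in S.items():
    cv2.imwrite(f"pics/{n}0.png",s["color"])
    print(n,np.round(s["pose"],3).tolist(),np.round(s["K"],1).tolist())
    for t,z in(("unit",.092),("unit_drawer0_handle",.054),("probe",.08),("stand",.046),("carver",.08),("dropper",.07),("jar",.03),("model",.02)):
        for r in ctrl.boxes_of(t,s)[:2]: print(n,t,round(r["conf"],2),np.round(r["centre"]),np.round(atz(r["centre"],s,z),3))
print(ctrl.get_state())
E
```

```text
pics
scene [[0.338, 0.656, -0.675, 1.233], [0.941, -0.224, 0.254, -0.162], [0.015, -0.721, -0.693, 0.707], [0.0, 0.0, 0.0, 1.0]] [[379.4, 0.0, 324.2], [0.0, 379.4, 195.9], [0.0, 0.0, 1.0]]
scene unit 0.64 [252. 369.] [0.818 0.093 0.092]
scene unit 0.38 [262. 208.] [ 0.736 -0.218  0.092]
scene unit_drawer0_handle 0.67 [249. 366.] [0.782 0.106 0.054]
scene unit_drawer0_handle 0.6 [202. 332.] [0.621 0.088 0.054]
scene probe 0.7 [200. 171.] [ 0.519 -0.276  0.08 ]
scene stand 0.92 [221. 161.] [ 0.545 -0.309  0.046]
scene carver 0.62 [210. 141.] [ 0.529 -0.343  0.08 ]
scene dropper 0.86 [264. 209.] [ 0.725 -0.218  0.07 ]
scene jar 0.84 [182. 443.] [0.627 0.406 0.03 ]
scene jar 0.66 [222. 158.] [ 0.53  -0.318  0.03 ]
scene model 0.78 [149. 414.] [0.459 0.416 0.02 ]
scene model 0.49 [201. 325.] [0.582 0.086 0.02 ]
top [[-0.018, -0.997, 0.071, 0.573], [-1.0, 0.017, -0.011, 0.051], [0.01, -0.071, -0.997, 0.973], [0.0, 0.0, 0.0, 1.0]] [[371.3, 0.0, 318.3], [0.0, 371.3, 195.9], [0.0, 0.0, 1.0]]
top unit 0.71 [139. 294.] [0.774 0.096 0.092]
top unit_drawer0_handle 0.62 [188. 300.] [0.66  0.086 0.
[... 426 characters left out ...]
26e-05,
        1.15518496e+00, -2.37796807e-03]), 'qvel': array([ 0.00064674,  0.00110293, -0.00130688, -0.00040775, -0.00061653,
        0.00024413]), 'joint_efforts': array([-1.56880589e-03, -6.05181599e+01, -3.42418706e+01, -5.48612684e-05,
        1.58733732e-03, -8.47278130e-06]), 'ee_pos': array([0.24500668, 0.57495924, 0.21756728]), 'tool_rot': array([[ 9.72938814e-06,  3.92020142e-01,  9.19956634e-01],
       [-3.23741557e-05,  9.19956633e-01, -3.92020142e-01],
       [-9.99999999e-01, -2.59687032e-05,  2.16419363e-05]]), 'contact_force': array([-0.2523849 ,  0.3164066 , -0.45100297]), 'ft_torque': array([-0.00068412, -0.04833497,  0.0364767 ]), 'gripper_width': 0.08508657762715496}
```

```bash
python3 -c "
import cv2,numpy as np
a=cv2.imread('pics/scene0.png');b=cv2.imread('pics/top0.png')
cv2.imwrite('pics/both.png',cv2.resize(np.vstack([a,b]),(480,600)))"
```

```text
(no output)
```

View pics/top0.png

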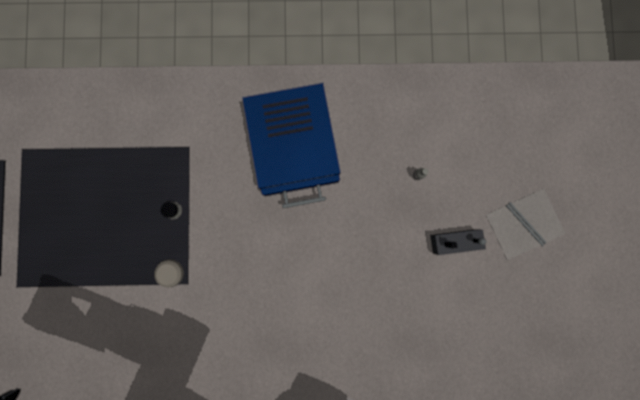

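View pics/scene0.png

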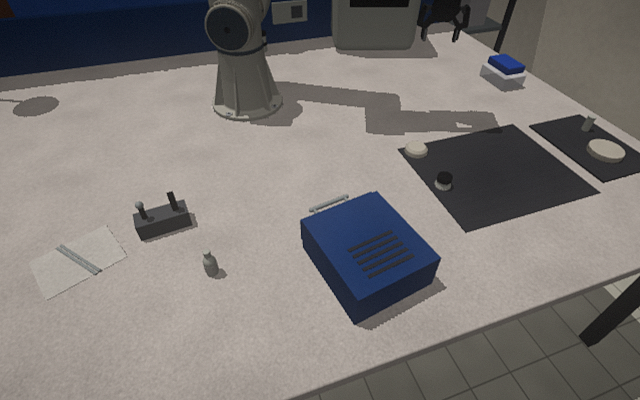

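The top view shows the blue unit at about rows 84–195, columns 244–340, with its bar handle near (201,303). The stand is at (242,458), with the probe in its left hole near column 447 and the carver on the right with its ball at about column 480. The bottle is at (173,418).

```bash
python3 - <<'E'
from h import *
s=ctrl.snapshot("top");c=s["color"].astype(int)
m=((c[...,0]>c[...,2]*2)&(c[...,0]>60)).astype(np.uint8); m[:70]=0; m[:,:220]=0;m[:,360:]=0
cn=max(cv2.findContours(m,0,2)[0],key=cv2.contourArea)
q=cv2.approxPolyDP(cn,5,True)[:,0]; print("blue",q.tolist())
for p in q: print(np.round(atz(p[::-1],s,.092),3))
r=cv2.boxPoints(cv2.minAreaRect(cn)); print([np.round(atz(p[::-1],s,.092),3)[:2].tolist() for p in r])
for t,z in(("stand",.046),("probe",.08)):
    for o in ctrl.cut_out(t,s)[:2]:
        cc=max(cv2.findContours(o["pixels"].astype(np.uint8),0,2)[0],key=cv2.contourArea)
        r=cv2.boxPoints(cv2.minAreaRect(cc)); print(t,o["conf"],r.round().tolist(),[np.round(atz(p[::-1],s,z),3)[:2].tolist() for p in r])
for p in[(205,282),(198,325)]: print("handle",atz(p,s,.054).round(3))
a=cv2.resize(s["color"][165:265,270:500],None,fx=3.4,fy=3.4,interpolation=2)
cv2.imwrite("pics/c1.png",cv2.convertScaleAbs(a,alpha=1.8))
E
```

```text
blue [[322, 84], [243, 99], [262, 193], [338, 179]]
[0.908 0.028 0.092]
[0.874 0.219 0.092]
[0.645 0.175 0.092]
[ 0.675 -0.006  0.092]
[[0.876, 0.223], [0.911, 0.027], [0.674, -0.012], [0.641, 0.18]]
stand 0.75 [[430.0, 234.0], [482.0, 227.0], [485.0, 248.0], [432.0, 255.0]] [[0.539, -0.235], [0.554, -0.368], [0.501, -0.372], [0.486, -0.24]]
probe 0.74 [[260.0, 187.0], [339.0, 173.0], [343.0, 197.0], [265.0, 211.0]] [[0.66, 0.181], [0.691, -0.009], [0.634, -0.018], [0.603, 0.171]]
probe 0.38 [[445.0, 241.0], [456.0, 241.0], [456.0, 247.0], [445.0, 247.0]] [[0.523, -0.261], [0.522, -0.287], [0.508, -0.287], [0.508, -0.26]]
handle [0.617 0.131 0.054]
handle [0.633 0.024 0.054]
```

View pics/c1.png

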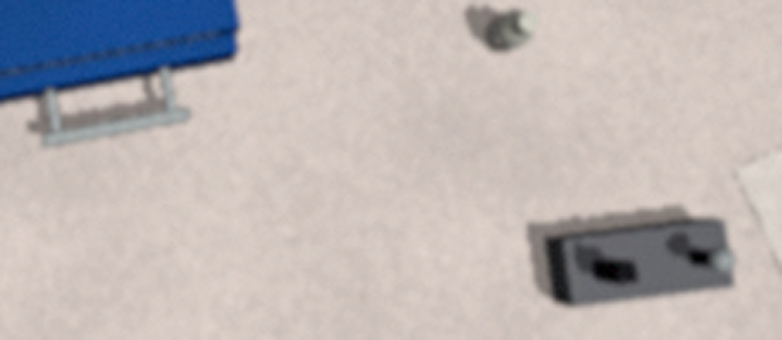

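```bash
cat >> h.py <<'E'
from scipy.spatial.transform import Rotation as Ro
def rel(P,yaw):  # target TCP pos, tool y heading (deg), tool pointing down
    s=ctrl.get_state();R=s["tool_rot"];a=np.radians(yaw)
    y=np.array([np.cos(a),np.sin(a),0]);x=np.array([0,0,-1.]);T=np.c_[x,y,np.cross(x,y)]
    print("t",round(s["time"],2),"pos",s["ee_pos"].round(4),"F",s["contact_force"].round(1),"w",round(s["gripper_width"],4))
    print("shift",(R.T@(np.array(P)-s["ee_pos"])*1000).round(1),"turn",np.degrees(Ro.from_matrix(R.T@T).as_rotvec()).round(2))
E
python3 -m inch '[[[70,-309,545,57.6,0,0],[70,-309,545,57.6,0,0],[70,-309,545,57.6,0,0],[70,-309,545,57.6,0,0],[70,-309,545,57.6,0,0],[70,-309,545,57.6,0,0],[70,-309,545,57.6,0,0],[70,-309,545,57.6,0,0],[70,-309,545,57.6,0,0],[70,-309,545,57.6,0,0]]]' 0.34 40
python3 -c "
from h import *
rel([.625,.0775,.145],9.3)"
```

```text
time: 2.05
ee_pos: [0.5477, 0.1783, 0.1621]
tool_rot: [[0.001, 0.987, 0.162], [0.0, 0.162, -0.987], [-1.0, 0.001, -0.0]]
contact_force: [1.0, 1.0, 0.0]
gripper_width: 0.0279
t 2.05 pos [0.5477 0.1783 0.1621] F [1. 1. 0.] w 0.0279
shift [ 17.2  59.9 112. ] turn [ 0.02 -0.01 -0.04]
```

```bash
python3 -m inch '[[[10,30,56,0,0,0],[17,60,112,0,0,0],[17,60,112,0,0,0],[17,60,112,0,0,0],[17,60,112,0,0,0],[17,60,112,0,0,0],[17,60,112,0,0,0],[17,60,112,0,0,0],[17,60,112,0,0,0],[17,60,112,0,0,0]]]'
python3 - <<'E'
from h import *
rel([.625,.0775,.057],9.3)
s=ctrl.snapshot("wrist");cv2.imwrite("pics/w1.png",cv2.convertScaleAbs(s["color"],alpha=1.5))
print(s["K"],np.round(s["pose"],3))
for r in ctrl.boxes_of("unit_drawer0_handle",s)[:2]: print(r["conf"],r["centre"],atz(r["centre"],s,.054,True))
E
```

```text
time: 3.05
ee_pos: [0.625, 0.0779, 0.1453]
tool_rot: [[0.001, 0.987, 0.163], [0.0, 0.163, -0.987], [-1.0, 0.001, -0.0]]
contact_force: [0.7, -0.4, -0.4]
gripper_width: 0.0286
t 3.05 pos [0.625  0.0779 0.1453] F [ 0.7 -0.4 -0.4] w 0.0286
shift [88.3 -0.1  0.5] turn [ 0.06 -0.01 -0.05]
[[309.70691629   0.         320.36519444]
 [  0.         309.70691629 197.87968617]
 [  0.           0.           1.        ]] [[ 0.987  0.156  0.043  0.615]
 [ 0.162 -0.952 -0.261  0.144]
 [ 0.     0.265 -0.964  0.301]
 [ 0.     0.     0.     1.   ]]
0.91 [167.4, 368.9] [0.66090358 0.10887491 0.054     ]
```

View pics/w1.png

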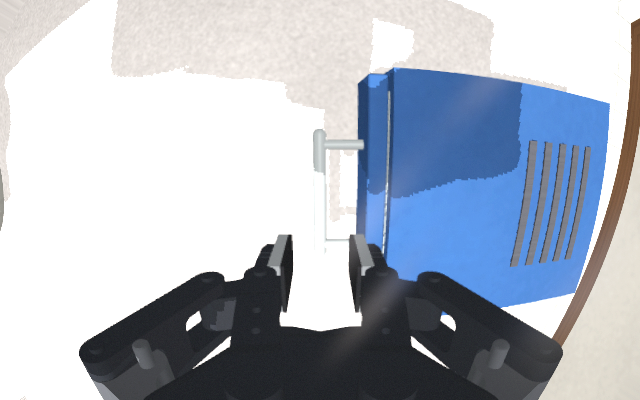

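The wrist view shows the bar at column 320, which is centred between the fingers. The posts are at rows 145 and 240, and the drawer face is at column 362.

```bash
python3 - <<'E'
from h import *
s=ctrl.snapshot("wrist")
for p in [(145,320),(240,320),(132,320),(192,320)]: print(p,atz(p,s,.054,True).round(4))
E
```

```text
(145, 320) [0.6188 0.1199 0.054 ]
(240, 320) [0.6319 0.0396 0.054 ]
(132, 320) [0.6171 0.1302 0.054 ]
(192, 320) [0.625  0.0818 0.054 ]
```

```bash
python3 -m inch '[[[25,0,-2,0,0,0],[50,0,-2,0,0,0],[70,0,-2,0,0,0],[86,0,-2,0,0,0],[86,0,-2,0,0,0],[86,0,-2,0,0,0],[86,0,-2,0,0,0],[86,0,-2,0,0,0],[86,0,-2,0,0,0],[86,0,-2,0,0,0]]]'
python3 -m inch '[[[0,0,0,0,0,0],[0,0,0,0,0,0],[0,0,0,0,0,0],[0,0,0,0,0,0],[0,0,0,0,0,0],[0,0,0,0,0,0],[0,0,0,0,0,0],[0,0,0,0,0,0],[0,0,0,0,0,0],[0,0,0,0,0,0]]]' 1 40
```

```text
time: 4.2
ee_pos: [0.6251, 0.0796, 0.0597]
tool_rot: [[0.001, 0.987, 0.162], [0.0, 0.162, -0.987], [-1.0, 0.001, -0.0]]
contact_force: [0.3, -0.5, -0.3]
gripper_width: 0.0279
time: 5.2
ee_pos: [0.6251, 0.0796, 0.0597]
tool_rot: [[0.001, 0.987, 0.162], [0.0, 0.162, -0.987], [-1.0, 0.001, -0.0]]
contact_force: [0.4, 0.2, 0.5]
gripper_width: 0.0
```

```bash
python3 - <<'E'
from h import *
s=ctrl.snapshot("wrist");a=s["color"][60:360,200:440]
t=ctrl.snapshot("scene");b=t["color"][130:330,250:450]
cv2.imwrite("pics/w2.png",np.hstack([cv2.resize(a,(400,500)),cv2.resize(b,(400,500))]))
print(ctrl.get_state()["gripper_width"])
E
```

```text
-0.00031343261322299825
```

View pics/w2.png

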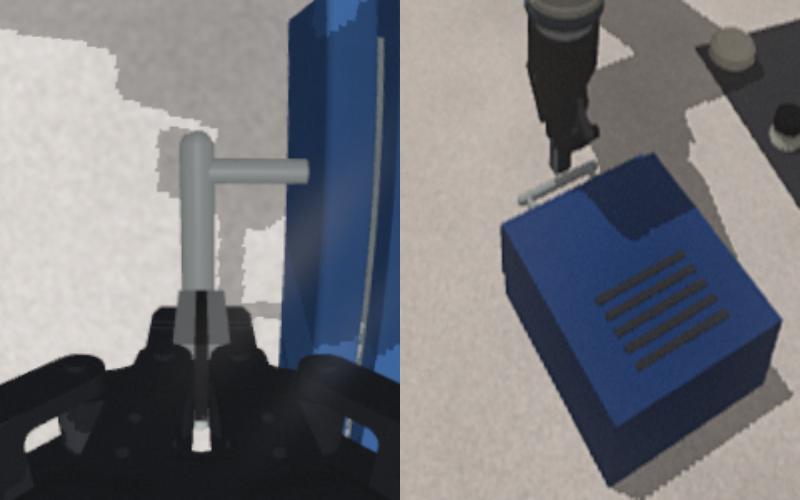

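```bash
python3 - <<'E'
from h import *
s=ctrl.snapshot("scene");w=ctrl.snapshot("wrist")
P=ctrl.get_state()["ee_pos"]
for z in(.035,.041,.05,.06,.07): print(z,proj([*P[:2],z],s).round(1))
print("bar ends seen 310,210.5 / 348,197")
for z in(.03,.042,.054): 
  for e in (.05,-.05): print(z,e,proj([.6255-.162*e,.0797+.987*e,z],s).round(1))
# triangulate bar left end: wrist px
o1,d1=ray((60+135*.6,200+197*.6),w,True)
for z in(.03,.042,.054,.066):
  q=o1+d1*(z-o1[2])/d1[2]; print(z,q.round(4),proj(q,s).round(1))
E
```

```text
0.035 [329.  208.8]
0.041 [329.  207.1]
0.05 [329.1 204.5]
0.06 [329.2 201.6]
0.07 [329.3 198.6]
bar ends seen 310,210.5 / 348,197
0.03 0.05 [346.2 203.6]
0.03 -0.05 [311.1 217.3]
0.042 0.05 [346.5 200.2]
0.042 -0.05 [311.1 213.9]
0.054 0.05 [346.7 196.7]
0.054 -0.05 [311.  210.4]
0.03 [0.6165 0.13   0.03  ] [346.4 203.2]
0.042 [0.6164 0.131  0.042 ] [347.  199.7]
0.054 [0.6163 0.132  0.054 ] [347.7 196.1]
0.066 [0.6162 0.133  0.066 ] [348.3 192.5]
```

```bash
python3 - <<'E'
from h import *
w=ctrl.snapshot("wrist");P=ctrl.get_state()["ee_pos"];R=ctrl.get_state()["tool_rot"]
T=np.linalg.inv(w["pose"]);K=w["K"]
for e in(-.011,0,.011):
 for z in(.03,.041,.054,.067,.08,.1):
  q=np.r_[(P+R[:,2]*e)[:2],z];p=T[:3,:3]@q+T[:3,3];r=np.linalg.norm(p[:2]);th=np.arctan2(r,p[2])
  print(e,z,(K[:2,2]+K[0,0]*th*p[:2]/r).round(1))
cv2.imwrite("pics/w3.png",cv2.resize(w["color"][200:360,250:390],None,fx=4,fy=3.7,interpolation=2))
E
```

```text
-0.011 0.03 [318.7 205.4]
-0.011 0.041 [318.7 210.8]
-0.011 0.054 [318.6 218. ]
-0.011 0.067 [318.5 226.3]
-0.011 0.08 [318.3 235.9]
-0.011 0.1 [318.1 254.4]
0 0.03 [318.8 222. ]
0 0.041 [318.7 228.2]
0 0.054 [318.6 236.4]
0 0.067 [318.5 245.9]
0 0.08 [318.4 256.8]
0 0.1 [318.2 277.4]
0.011 0.03 [318.8 237.9]
0.011 0.041 [318.7 244.8]
0.011 0.054 [318.7 254. ]
0.011 0.067 [318.6 264.4]
0.011 0.08 [318.5 276.4]
0.011 0.1 [318.3 298.6]
```

View pics/w3.png

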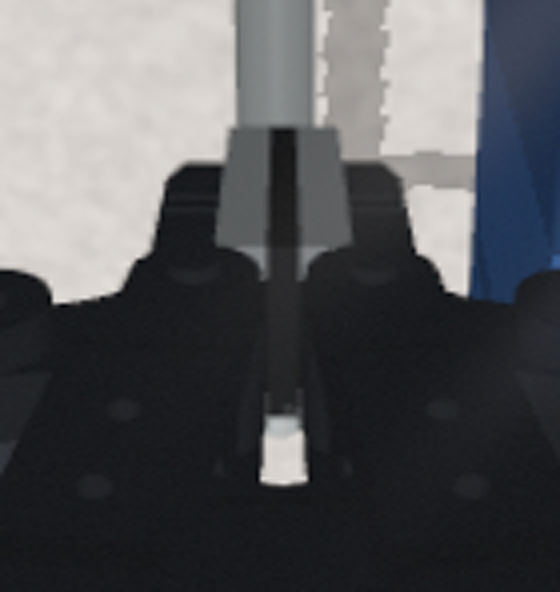

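The pads look to be about 20 mm higher relative to the bar than nominal, so they shut above it. I'll reopen, go 15 mm lower and close again.

```bash
python3 -m inch '[[[0,0,0,0,0,0],[0,0,0,0,0,0],[0,0,0,0,0,0],[0,0,0,0,0,0],[3,0,0,0,0,0],[6,0,0,0,0,0],[10,0,0,0,0,0],[14,0,0,0,0,0],[14,0,0,0,0,0],[14,0,0,0,0,0]]]' 0.34 40
python3 -m inch '[[[0,0,0,0,0,0],[0,0,0,0,0,0],[0,0,0,0,0,0],[0,0,0,0,0,0],[0,0,0,0,0,0],[0,0,0,0,0,0],[0,0,0,0,0,0],[0,0,0,0,0,0],[0,0,0,0,0,0],[0,0,0,0,0,0]]]' 1 40
```

```text
time: 6.45
ee_pos: [0.625, 0.0796, 0.0455]
tool_rot: [[0.001, 0.987, 0.162], [0.0, 0.162, -0.987], [-1.0, 0.001, -0.0]]
contact_force: [0.5, -0.3, 0.7]
gripper_width: 0.0283
time: 7.45
ee_pos: [0.6252, 0.0796, 0.0458]
tool_rot: [[0.002, 0.987, 0.162], [0.0, 0.162, -0.987], [-1.0, 0.002, -0.0]]
contact_force: [0.1, -0.1, 5.3]
gripper_width: -0.0001
```

Shut again, this time with 5 N upward, so the tips only brushed the top of the bar. The real fingertips must sit about 30 mm higher than stated. I'll go 20 mm lower.

```bash
python3 -m inch '[[[0,0,0,0,0,0],[0,0,0,0,0,0],[0,0,0,0,0,0],[0,0,0,0,0,0],[4,0,0,0,0,0],[8,0,0,0,0,0],[12,0,0,0,0,0],[16,0,0,0,0,0],[20,0,0,0,0,0],[20,0,0,0,0,0]]]' 0.34 40
python3 -m inch '[[[0,0,0,0,0,0],[0,0,0,0,0,0],[0,0,0,0,0,0],[0,0,0,0,0,0],[0,0,0,0,0,0],[0,0,0,0,0,0],[0,0,0,0,0,0],[0,0,0,0,0,0],[0,0,0,0,0,0],[0,0,0,0,0,0]]]' 1 40
```

```text
time: 8.45
ee_pos: [0.6248, 0.0796, 0.025]
tool_rot: [[0.001, 0.987, 0.162], [0.0, 0.162, -0.987], [-1.0, 0.001, -0.0]]
contact_force: [0.8, 0.7, -0.9]
gripper_width: 0.0281
time: 9.45
ee_pos: [0.6248, 0.0796, 0.025]
tool_rot: [[0.0, 0.987, 0.162], [0.0, 0.162, -0.987], [-1.0, 0.001, -0.0]]
contact_force: [0.2, 0.0, -1.2]
gripper_width: 0.0095
```

Gripped, width 9.5 mm. Now I'll pull the drawer.

```bash
python3 -m inch '[[[0,-8,0,0,0,0],[0,-22,0,0,0,0],[0,-38,0,0,0,0],[0,-54,0,0,0,0],[0,-70,0,0,0,0],[0,-86,0,0,0,0],[0,-102,0,0,0,0],[0,-118,0,0,0,0],[0,-134,0,0,0,0],[0,-145,0,0,0,0]]]'
python3 -m inch '[[[0,0,0,0,0,0],[0,0,0,0,0,0],[0,0,0,0,0,0],[0,0,0,0,0,0],[0,0,0,0,0,0],[-20,0,0,0,0,0],[-60,0,0,0,0,0],[-100,0,0,0,0,0],[-140,0,0,0,0,0],[-180,0,0,0,0,0]]]' 0.34
python3 - <<'E'
from h import *
s=ctrl.snapshot("top");b=ctrl.snapshot("wrist")
for r in ctrl.boxes_of("terminal",b)[:2]: print(r)
for r in ctrl.boxes_of("unit_drawer0_handle",s)[:2]: print(r)
cv2.imwrite("pics/d1.png",np.vstack([cv2.resize(s["color"][60:300,200:520],(600,450))[:300],cv2.resize(b["color"],(600,300))]))
cv2.imwrite("pics/w5.png",b["color"]);cv2.imwrite("pics/t5.png",s["color"])
rel([.5,0,.2],9.3)
E
```

```text
time: 10.45
ee_pos: [0.4804, 0.055, 0.025]
tool_rot: [[0.001, 0.987, 0.163], [-0.001, 0.163, -0.987], [-1.0, 0.0, 0.001]]
contact_force: [2.7, -8.8, -6.5]
gripper_width: 0.0093
time: 11.45
ee_pos: [0.4803, 0.0553, 0.2067]
tool_rot: [[0.001, 0.987, 0.163], [-0.001, 0.163, -0.987], [-1.0, 0.001, 0.001]]
contact_force: [0.4, 0.7, -0.5]
gripper_width: 0.0281
{'centre': [175.1, 416.1], 'conf': 0.73}
{'centre': [214.5, 306.4], 'conf': 0.81}
t 11.65 pos [0.481  0.0553 0.2057] F [ 0.1 -0.2 -1. ] w 0.0282
shift [ 5.8  9.7 57.7] turn [ 0.07  0.06 -0.16]
```

View pics/d1.png

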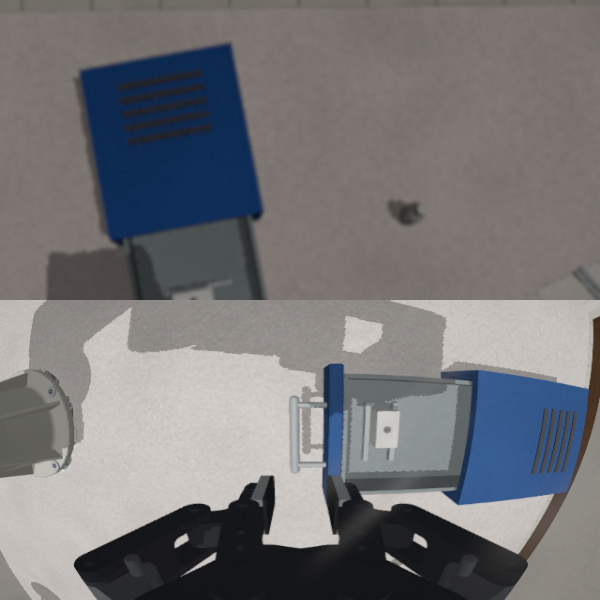

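The drawer is open. The wrist view shows the white terminal with its hole at about (173,414) in full-frame pixels. Next I'll locate the hole precisely, and the probe too.

```bash
python3 - <<'E'
from h import *
s=ctrl.snapshot("wrist");g=cv2.cvtColor(s["color"],6)
p=g[160:186,400:430];i=np.array(np.unravel_index(p[5:-5,8:-8].argmin(),p[5:-5,8:-8].shape))+[165,408]
w=np.clip(150-g[i[0]-4:i[0]+5,i[1]-4:i[1]+5].astype(float),0,None);yy,xx=np.mgrid[-4:5,-4:5]
c=i+np.array([(w*yy).sum(),(w*xx).sum()])/w.sum()
h=atz(c,s,.062,True);print(i,c,h.round(4))
yaw=np.radians(9.3);mid=np.array([.4804+.103*np.cos(yaw),.0553+.103*np.sin(yaw)])
d=h[:2]-mid;print("mid",mid,"off x,y",d@[np.cos(yaw),np.sin(yaw)],d@[-np.sin(yaw),np.cos(yaw)])
for r in ctrl.cut_out("probe",s)[:2]: print("probe",r["conf"],r["centre"])
t=ctrl.snapshot("top")
for r in ctrl.boxes_of("probe",t)[:3]: print("probe",r["conf"],r["centre"],atz(r["centre"],t,.07))
# stand axis from holes: probe base (row,col) and carver base seen in c1
for q in[(165+255/3.4,270+588/3.4),(165+243/3.4,270+678/3.4)]: print(atz(q,t,.046).round(3))
for q in[(165+272/3.4,270+628/3.4)]: print("probe top",atz(q,t,.096).round(3))
E
```

```text
[174 417] [174.22222222 418.1533517 ] [0.579  0.0809 0.062 ]
mid [0.58204614 0.07194519] off x,y -0.0015968499800110933 0.009366507417023079
[ 0.523 -0.268  0.046]
[ 0.531 -0.334  0.046]
probe top [ 0.514 -0.278  0.096]
```

```bash
python3 -c "
from h import *
rel([.52,-.272,.206],6.6)"
python3 -m inch '[[[0,-4,45,0,0,0],[0,-7,85,0,0,0],[0,-10,130,1,0,0],[0,-12,175,1,0,0],[0,-13,220,2,0,0],[0,-13,260,3,0,0],[0,-14,300,3,0,0],[0,-14,329,3,0,0],[0,-14,329,3,0,0],[0,-14,329,3,0,0]]]' 0.0
python3 - <<'E'
from h import *
rel([.52,-.272,.206],6.6)
s=ctrl.snapshot("wrist");cv2.imwrite("pics/w6.png",s["color"])
for r in ctrl.cut_out("probe",s)[:2]:
    print("probe",r["conf"],r["centre"],atz(r["centre"],s,.096,True).round(4),cv2.boundingRect(r["pixels"].astype(np.uint8)))
for r in ctrl.boxes_of("carver",s)[:2]: print("carver",r["conf"],r["centre"])
cv2.imwrite("pics/w6c.png",cv2.resize(cv2.convertScaleAbs(s["color"][110:310,200:440],alpha=1.6),(720,600)))
E
```

```text
t 11.85 pos [0.4794 0.0551 0.2035] F [-0.7 -0.2  0.2] w 0.028
shift [ -2.2 -13.2 329.3] turn [2.77 0.06 0.14]
time: 12.85
ee_pos: [0.5183, -0.2717, 0.2023]
tool_rot: [[-0.004, 0.994, 0.109], [0.0, 0.109, -0.994], [-1.0, -0.004, -0.001]]
contact_force: [0.4, 0.2, -0.2]
gripper_width: 0.0426
t 12.85 pos [ 0.5183 -0.2717  0.2023] F [ 0.4  0.2 -0.2] w 0.0426
shift [-3.7  1.6  0.5] turn [-0.31 -0.04  0.25]
probe 0.67 [189.9, 315.3] [ 0.5142 -0.27    0.096 ] (309, 176, 17, 27)
carver 0.76 [259.8, 316.4]
```

View pics/w6c.png

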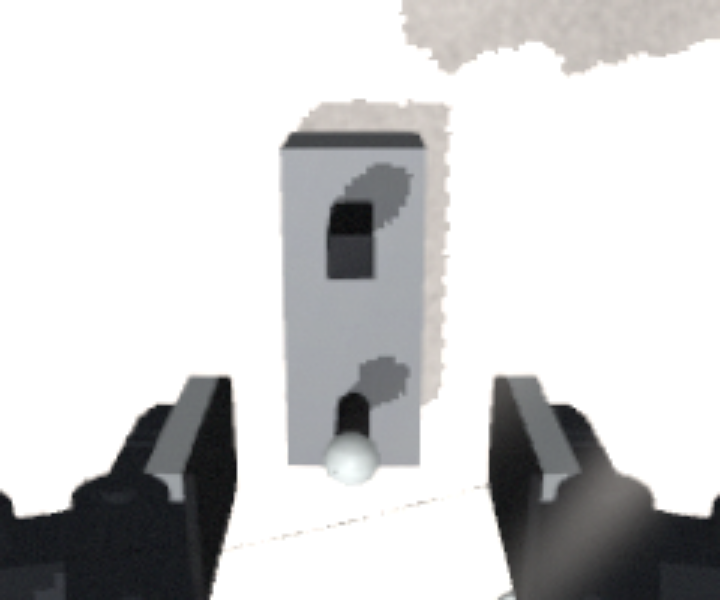

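The crop shows the square handle top at about (196,317) px, aligned with the tool. The jaw centre is at column 320.7, and the carver is well below it at row 262.

```bash
python3 - <<'E'
from h import *
s=ctrl.snapshot("wrist");P=atz((195.7,317),s,.096,True);print(P)
rel([P[0],P[1],.056],6.4)
c=atz((110+355/3,320.7),s,.19,True);print("jaw centre ray",c)
E
```

```text
[ 0.51673061 -0.27419444  0.096     ]
t 13.05 pos [ 0.5189 -0.2706  0.2035] F [ 0.5 -0.6 -0.2] w 0.0424
shift [147.5  -2.1   3.3] turn [0.03 0.03 0.17]
jaw centre ray [ 0.51959772 -0.26840863  0.19      ]
```

```bash
python3 -m inch '[[[25,-2,3,0,0,0],[50,-2,3,0,0,0],[75,-2,3,0,0,0],[95,-2,3,0,0,0],[110,-2,3,0,0,0],[125,-2,3,0,0,0],[138,-2,3,0,0,0],[147,-2,3,0,0,0],[147,-2,3,0,0,0],[147,-2,3,0,0,0]]]'
python3 -m inch '[[[0,0,0,0,0,0],[0,0,0,0,0,0],[0,0,0,0,0,0],[0,0,0,0,0,0],[0,0,0,0,0,0],[0,0,0,0,0,0],[0,0,0,0,0,0],[0,0,0,0,0,0],[0,0,0,0,0,0],[0,0,0,0,0,0]]]' 1 40
```

```text
time: 14.05
ee_pos: [0.517, -0.274, 0.0567]
tool_rot: [[-0.003, 0.994, 0.112], [-0.001, 0.112, -0.994], [-1.0, -0.003, 0.001]]
contact_force: [-0.0, -0.6, -0.2]
gripper_width: 0.0426
time: 15.05
ee_pos: [0.517, -0.2743, 0.0573]
tool_rot: [[-0.003, 0.994, 0.112], [-0.001, 0.112, -0.994], [-1.0, -0.003, 0.001]]
contact_force: [-3.3, -1.7, 5.7]
gripper_width: 0.0131
```

Gripped, width 13 mm, with the tip 51 mm below the reported TCP height. I'll lift and carry it above the terminal.

```bash
python3 -m inch '[[[10,0,0,0,0,0],[-5,0,0,0,0,0],[-25,0,0,0,0,0],[-50,0,0,0,0,0],[-75,0,0,0,0,0],[-100,0,0,0,0,0],[-120,0,0,0,0,0],[-120,0,0,0,0,0],[-120,0,0,0,0,0],[-120,0,0,0,0,0]]]' - 40 2>&1 | head -0; python3 -c "
from h import *
rel([.579,.079,.17],9.3)"
```

```text
t 16.05 pos [ 0.5166 -0.2738  0.1762] F [0.1 0.2 0. ] w 0.013
shift [   5.7  101.5 -343.6] turn [-2.87 -0.01  0.23]
```

My first row was a typo: it went 10 mm down before lifting, so the probe may have slid in the grip. I'll carry on and check with a camera.

```bash
python3 -m inch '[[[0,10,-35,0,0,0],[0,22,-75,-1,0,0],[0,34,-115,-1,0,0],[0,46,-155,-2,0,0],[0,58,-195,-2,0,0],[0,70,-235,-3,0,0],[0,80,-270,-3,0,0],[0,90,-305,-3,0,0],[0,97,-330,-3,0,0],[0,101,-344,-3,0,0]]]'
python3 - <<'E'
from h import *
s=ctrl.snapshot("wrist");t=ctrl.snapshot("scene");rel([.579,.079,.17],9.3)
cv2.imwrite("pics/w7.png",s["color"]);cv2.imwrite("pics/s7.png",t["color"])
P=ctrl.get_state()["ee_pos"];px=proj(P,t);print(px)
for z in(.10,.11,.12,.13,.14): print(z,proj([*P[:2],z],t).round(1))
r,c=int(px[1]),int(px[0]);print(r,c)
cv2.imwrite("pics/v7.png",np.hstack([cv2.resize(s["color"][130:280,260:400],(420,450)),cv2.resize(t["color"][r-45:r+60,c-45:c+45],(380,450),interpolation=2)]))
E
```

```text
time: 17.05
ee_pos: [0.578, 0.0813, 0.1744]
tool_rot: [[-0.006, 0.986, 0.165], [-0.0, 0.165, -0.986], [-1.0, -0.006, -0.001]]
contact_force: [0.3, 0.3, -1.2]
gripper_width: 0.0135
t 17.15 pos [0.5781 0.0807 0.1747] F [-0.5 -0.1 -0.2] w 0.0137
shift [4.7 0.6 1.8] turn [ 0.25 -0.02  0.31]
[323.78824351 152.42136436]
0.1 [323.3 177. ]
0.11 [323.4 173.9]
0.12 [323.5 170.7]
0.13 [323.5 167.5]
0.14 [323.6 164.2]
152 323
```

View pics/v7.png

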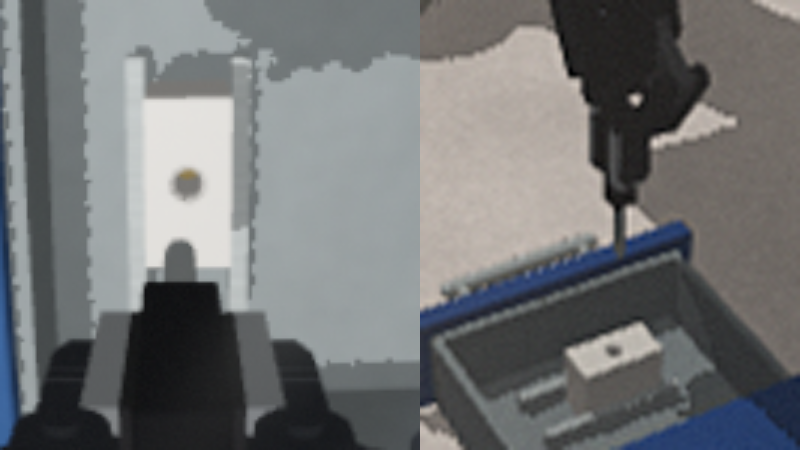

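The wrist view has the hole at (191.3,322.3) px and the probe tip at (211.7,320). In the scene view the tip is at (167,325.8) and the hole at (188.7,323.5). I'll triangulate from these.

```bash
python3 - <<'E'
from h import *
w=ctrl.snapshot("wrist");t=ctrl.snapshot("scene")
def tri(a,b):
    o1,d1=ray(a,w,True);o2,d2=ray(b,t);d1/=np.linalg.norm(d1);d2/=np.linalg.norm(d2)
    l=np.linalg.lstsq(np.c_[d1,-d2],o2-o1,rcond=None)[0];p,q=o1+l[0]*d1,o2+l[1]*d2
    return p.round(4),q.round(4)
print("tip",tri((211.7,320),(167,325.8)))
print("hole",tri((191.3,322.3),(188.7,323.5)),atz((191.3,322.3),w,.062,True),atz((188.7,323.5),t,.062))
for z in(.12,.13,.14):print(z,atz((211.7,320),w,z,True),atz((167,325.8),t,z))
rel([.579,.079,.17],9.3)
E
```

```text
tip (array([0.5782, 0.0834, 0.132 ]), array([0.5797, 0.0859, 0.1313]))
hole (array([0.5802, 0.0806, 0.0632]), array([0.5804, 0.0809, 0.0631])) [0.58028411 0.0802739  0.062     ] [0.57932481 0.08128245 0.062     ]
0.12 [0.57872253 0.07958814 0.12      ] [0.56694028 0.09077551 0.12      ]
0.13 [0.57825737 0.08278348 0.13      ] [0.57829638 0.0864617  0.13      ]
0.14 [0.57779222 0.08597882 0.14      ] [0.58965248 0.08214789 0.14      ]
t 17.25 pos [0.578  0.0788 0.175 ] F [-0.7 -0.4 -0.4] w 0.0135
shift [ 5.   1.1 -0. ] turn [0.16 0.01 0.31]
```

```bash
python3 -m inch '[[[10,1,1,0,0,0.3],[20,2,1,0,0,0.3],[30,2,1,0,0,0.3],[40,2,1,0,0,0.3],[50,2,1,0,0,0.3],[54,2,1,0,0,0.3],[54,2,1,0,0,0.3],[54,2,1,0,0,0.3],[54,2,1,0,0,0.3],[54,2,1,0,0,0.3]]]'
python3 - <<'E'
from h import *
s=ctrl.snapshot("wrist");rel([.58,.078,.118],9.3);t=ctrl.snapshot("scene");rel([.58,.078,.118],9.3)
cv2.imwrite("pics/w8.png",s["color"]);cv2.imwrite("pics/s8.png",t["color"])
px=proj([.58,.08,.08],t);r,c=int(px[1]),int(px[0]);print(r,c)
cv2.imwrite("pics/v8.png",np.hstack([cv2.resize(s["color"][170:240,285:355],(400,400),interpolation=2),cv2.resize(t["color"][r-25:r+25,c-25:c+25],(400,400),interpolation=2)]))
E
```

```text
time: 18.25
ee_pos: [0.5802, 0.0782, 0.1215]
tool_rot: [[0.001, 0.986, 0.164], [-0.0, 0.164, -0.986], [-1.0, 0.001, 0.0]]
contact_force: [0.2, 0.4, -1.0]
gripper_width: 0.0136
t 18.3 pos [0.5801 0.0781 0.1214] F [-0.7 -0.2 -0.5] w 0.0138
shift [ 3.4 -0.1  0.1] turn [ 0.16  0.01 -0.03]
t 18.35 pos [0.58   0.0781 0.1214] F [-1.   0.2 -1.1] w 0.0137
shift [ 3.4 -0.1  0.1] turn [ 0.16  0.01 -0.03]
183 323
```

View pics/v8.png

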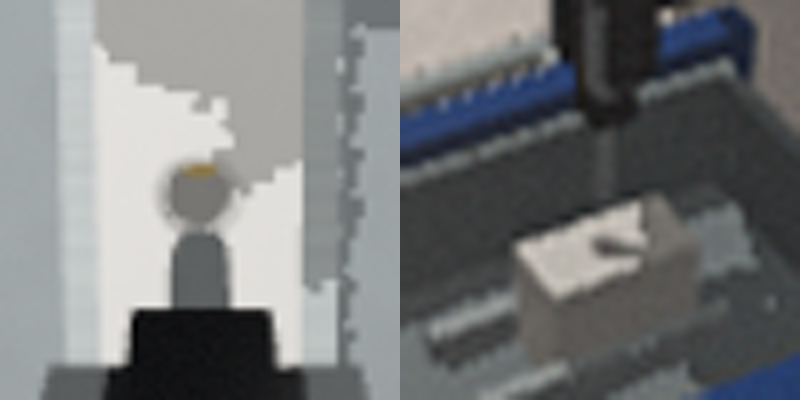

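The hole is at (203.6,320) px and the tip at (211.5,320) in the wrist view, so they line up in x. In the scene view the tip is at (182.6,323.6) and the hole at (188.4,324.9).

```bash
python3 - <<'E'
from h import *
w=ctrl.snapshot("wrist");t=ctrl.snapshot("scene")
print("hole",atz((203.6,320),w,.062,True).round(4),atz((188.4,324.9),t,.062).round(4))
for z in(.070,.075,.08,.085):print(z,atz((211.5,320),w,z,True).round(4),atz((182.6,323.6),t,z).round(4))
E
```

```text
hole [0.5801 0.0816 0.062 ] [0.5794 0.085  0.062 ]
0.07 [0.5807 0.0783 0.07  ] [0.5662 0.0861 0.07  ]
0.075 [0.5804 0.0799 0.075 ] [0.5715 0.0842 0.075 ]
0.08 [0.5802 0.0815 0.08  ] [0.5767 0.0822 0.08  ]
0.085 [0.5799 0.083  0.085 ] [0.582  0.0803 0.085 ]
```

```bash
python3 -m inch '[[[4,0,0,0,0,0],[8,0,0,0,0,0],[12,0,0,0,0,0],[15,0,0,0,0,0],[17,0,0,0,0,0],[19,0,0,0,0,0],[21,0,0,0,0,0],[23,0,0,0,0,0],[25,0,0,0,0,0],[25,0,0,0,0,0]]]'
```

```text
time: 19.45
ee_pos: [0.5799, 0.0783, 0.096]
tool_rot: [[0.0, 0.986, 0.164], [0.0, 0.164, -0.986], [-1.0, 0.0, -0.0]]
contact_force: [-0.6, 1.9, -0.8]
gripper_width: 0.0129
```

No vertical force, so the tip is in the hole. I'll go further down.

```bash
python3 -m inch '[[[1,0,0,0,0,0],[2,0,0,0,0,0],[3,0,0,0,0,0],[4,0,0,0,0,0],[5,0,0,0,0,0],[6,0,0,0,0,0],[7,0,0,0,0,0],[8,0,0,0,0,0],[8,0,0,0,0,0],[8,0,0,0,0,0]]]'
```

```text
time: 20.45
ee_pos: [0.5799, 0.0783, 0.0879]
tool_rot: [[0.0, 0.986, 0.164], [0.0, 0.164, -0.986], [-1.0, 0.0, -0.0]]
contact_force: [0.6, 3.1, -0.7]
gripper_width: 0.0133
```

```bash
python3 -m inch '[[[0,0,-0.5,0,0,0],[0,0,-1,0,0,0],[0,0,-1.5,0,0,0],[0.5,0,-1.5,0,0,0],[1,0,-1.5,0,0,0],[1.5,0,-1.5,0,0,0],[2,0,-1.5,0,0,0],[2.5,0,-1.5,0,0,0],[3,0,-1.5,0,0,0],[3,0,-1.5,0,0,0]]]'
```

```text
time: 21.45
ee_pos: [0.5803, 0.0798, 0.0856]
tool_rot: [[0.001, 0.986, 0.164], [0.0, 0.164, -0.986], [-1.0, 0.001, 0.0]]
contact_force: [-1.2, -0.8, 7.2]
gripper_width: 0.0132
```

It's resting on the contact at 7 N, below the 8 N yield. Releasing now.

```bash
python3 -m inch '[[[0,0,0,0,0,0],[0,0,0,0,0,0],[0,0,0,0,0,0],[0,0,0,0,0,0],[0,0,0,0,0,0],[0,0,0,0,0,0],[0,0,0,0,0,0],[0,0,0,0,0,0],[0,0,0,0,0,0],[0,0,0,0,0,0]]]' 0.0
python3 -m inch '[[[-10,0,0,0,0,0],[-25,0,0,0,0,0],[-45,0,0,0,0,0],[-60,0,0,0,0,0],[-75,0,0,0,0,0],[-75,0,0,0,0,0],[-75,0,0,0,0,0],[-75,0,0,0,0,0],[-75,0,0,0,0,0],[-75,0,0,0,0,0]]]'
python3 - <<'E'
from h import *
s=ctrl.snapshot("wrist");t=ctrl.snapshot("scene");rel([.58,.08,.16],9.3)
px=proj([.58,.08,.09],t);r,c=int(px[1]),int(px[0]);print(r,c)
cv2.imwrite("pics/v9.png",np.hstack([cv2.resize(s["color"][130:280,245:395],(400,400),interpolation=2),cv2.resize(t["color"][r-30:r+30,c-30:c+30],(400,400),interpolation=2)]))
E
```

```text
time: 22.45
ee_pos: [0.5803, 0.0798, 0.0856]
tool_rot: [[0.001, 0.986, 0.164], [0.0, 0.164, -0.986], [-1.0, 0.001, 0.0]]
contact_force: [-0.5, 0.6, -0.2]
gripper_width: 0.0425
time: 23.45
ee_pos: [0.5798, 0.0798, 0.1599]
tool_rot: [[0.0, 0.986, 0.164], [0.0, 0.164, -0.986], [-1.0, 0.0, -0.0]]
contact_force: [-0.3, -0.9, 0.0]
gripper_width: 0.0429
t 23.55 pos [0.58   0.0798 0.1602] F [-0.   1.  -0.1] w 0.0429
shift [ 0.2  0.1 -0.2] turn [ 0.16 -0.   -0.04]
180 323
```

View pics/v9.png

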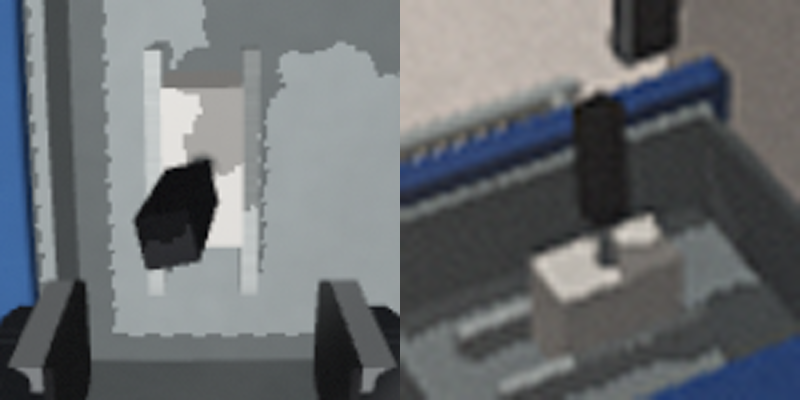

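The probe stands by itself in the hole, leaning about 0.1 rad towards −x (handle top at roughly col 308, row 224), with the contact not pressed. Closing the jaws again will straighten it. I'll open wider, descend, regrip and press.

```bash
python3 -m inch '[[[0,0,0,0,0,0],[0,0,0,0,0,0],[0,0,0,0,0,0],[15,0,0,0,0,0],[30,0,0,0,0,0],[45,0,0,0,0,0],[58,0,0,0,0,0],[68,0,0,0,0,0],[74,0,0,0,0,0],[74,0,0,0,0,0]]]' -0.3
python3 -m inch '[[[0,0,0,0,0,0],[0,0,0,0,0,0],[0,0,0,0,0,0],[0,0,0,0,0,0],[0,0,0,0,0,0],[0,0,0,0,0,0],[0,0,0,0,0,0],[0,0,0,0,0,0],[0,0,0,0,0,0],[0,0,0,0,0,0]]]' 1 40
```

```text
time: 24.55
ee_pos: [0.5795, 0.0797, 0.0851]
tool_rot: [[-0.001, 0.986, 0.164], [-0.0, 0.164, -0.986], [-1.0, -0.001, -0.0]]
contact_force: [0.4, -0.4, 0.4]
gripper_width: 0.0553
time: 25.55
ee_pos: [0.5798, 0.0798, 0.0853]
tool_rot: [[-0.0, 0.986, 0.164], [0.0, 0.164, -0.986], [-1.0, -0.0, -0.0]]
contact_force: [1.4, 0.2, 2.8]
gripper_width: 0.0135
```

Gripped squarely at 13.5 mm. I'll press slowly.

```bash
python3 -m inch '[[[0.5,0,0,0,0,0],[1,0,0,0,0,0],[1.5,0,0,0,0,0],[2,0,0,0,0,0],[2.5,0,0,0,0,0],[3,0,0,0,0,0],[3.5,0,0,0,0,0],[4,0,0,0,0,0],[4.5,0,0,0,0,0],[4.5,0,0,0,0,0]]]' - 80
```

```text
time: 26.55
ee_pos: [0.58, 0.0798, 0.0812]
tool_rot: [[0.0, 0.986, 0.164], [0.0, 0.164, -0.986], [-1.0, 0.0, -0.0]]
contact_force: [-0.2, 0.9, 7.3]
gripper_width: 0.0127
```

```bash
python3 -m inch '[[[0.5,0,0,0,0,0],[1,0,0,0,0,0],[1.5,0,0,0,0,0],[2,0,0,0,0,0],[2.5,0,0,0,0,0],[3,0,0,0,0,0],[3.5,0,0,0,0,0],[3.8,0,0,0,0,0],[4.1,0,0,0,0,0],[4.3,0,0,0,0,0]]]'
```

```text
time: 27.55
ee_pos: [0.5803, 0.0798, 0.0775]
tool_rot: [[0.001, 0.986, 0.164], [0.0, 0.164, -0.986], [-1.0, 0.001, -0.0]]
contact_force: [-0.5, 0.7, 11.6]
gripper_width: 0.0127
```

```bash
python3 -m inch '[[[0.8,0,0,0,0,0],[0.8,0,0,0,0,0],[1.2,0,0,0,0,0],[1.2,0,0,0,0,0],[1.2,0,0,0,0,0],[1.2,0,0,0,0,0],[1.2,0,0,0,0,0],[1.2,0,0,0,0,0],[1.2,0,0,0,0,0],[1.2,0,0,0,0,0]]]'
```

```text
time: 28.55
ee_pos: [0.5809, 0.0799, 0.0773]
tool_rot: [[0.002, 0.986, 0.164], [0.0, 0.164, -0.986], [-1.0, 0.002, -0.0]]
contact_force: [-0.5, -0.1, 12.7]
gripper_width: 0.0128
```

At 12.7 N, well over the 8 N yield, it no longer moves: 8.0 mm of travel, so the contact is at its stop. I'll release, retreat and check.

```bash
python3 -m inch '[[[0,0,0,0,0,0],[-0.5,0,0,0,0,0],[-0.5,0,0,0,0,0],[-0.5,0,0,0,0,0],[-0.5,0,0,0,0,0],[-0.5,0,0,0,0,0],[-0.5,0,0,0,0,0],[-0.5,0,0,0,0,0],[-0.5,0,0,0,0,0],[-0.5,0,0,0,0,0]]]' -0.3
python3 -m inch '[[[-10,0,0,0,0,0],[-25,0,0,0,0,0],[-45,0,0,0,0,0],[-65,0,0,0,0,0],[-85,0,0,0,0,0],[-100,0,0,0,0,0],[-110,0,0,0,0,0],[-110,0,0,0,0,0],[-110,0,0,0,0,0],[-110,0,0,0,0,0]]]'
python3 - <<'E'
from h import *
s=ctrl.snapshot("wrist");t=ctrl.snapshot("scene");rel([.58,.08,.2],9.3)
px=proj([.58,.08,.09],t);r,c=int(px[1]),int(px[0]);print(r,c)
for z in(.124,.132): print(z,proj([.58,.082,z],t).round(1))
cv2.imwrite("pics/v10.png",np.hstack([cv2.resize(s["color"][130:280,245:395],(400,400),interpolation=2),cv2.resize(t["color"][r-30:r+30,c-30:c+30],(400,400),interpolation=2)]))
u=ctrl.snapshot("top")
for n,z in(("carver",.08),("dropper",.07),("jar",.03),("model",.02)):
  for im in(t,u):
    for q in ctrl.boxes_of(n,im)[:1]: print(n,np.round(q["centre"]),atz(q["centre"],im,z).round(3))
E
```

```text
time: 29.55
ee_pos: [0.5809, 0.0799, 0.0778]
tool_rot: [[0.002, 0.986, 0.164], [0.0, 0.164, -0.986], [-1.0, 0.002, 0.0]]
contact_force: [0.0, 0.4, 0.3]
gripper_width: 0.0556
time: 30.55
ee_pos: [0.5801, 0.0798, 0.1868]
tool_rot: [[0.0, 0.986, 0.164], [0.0, 0.164, -0.986], [-1.0, 0.0, -0.0]]
contact_force: [0.6, 0.6, 0.2]
gripper_width: 0.0556
t 30.65 pos [0.5801 0.0798 0.1868] F [ 0.5 -1.   0.2] w 0.0554
shift [-13.2  -0.1  -0.2] turn [ 0.16 -0.   -0.02]
180 323
0.124 [324.2 169.8]
0.132 [324.3 167.2]
carver [208. 140.] [ 0.524 -0.344  0.08 ]
dropper [261. 209.] [ 0.718 -0.217  0.07 ]
dropper [170. 420.] [ 0.697 -0.211  0.07 ]
jar [180. 448.] [0.625 0.424 0.03 ]
jar [212. 169.] [0.607 0.418 0.03 ]
model [147. 414.] [0.449 0.419 0.02 ]
model [273. 168.] [0.453 0.424 0.02 ]
```

View pics/v10.png

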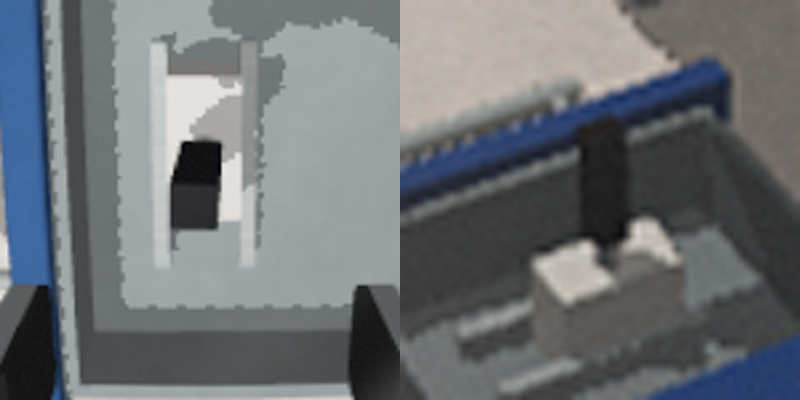

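The probe stands nearly upright and clearly lower, with its handle top down about 3.5 px in the scene view. The drawer is open and the bystanders haven't moved. Handing in.

```bash
python3 -c "
from bench import ctrl
print(ctrl.finish_job())"
```

```text
the job is handed in; nothing more can be done
None
```

The job is handed in. I expect all three steps to be met, though no verdict is reported. The drawer and contact travel were read from how far the arm moved, not from the joints.

- **Drawer:** I pulled it open by about 145 mm, and the last pictures show it still open.
- **Standing on the contact:** I set the probe in the terminal's hole and let go with about 7 N on the contact, below its 8 N yield. It stood by itself for over a second, leaning about 0.1 rad by eye, against a limit of 0.14 rad.
- **Pressed home:** I gripped it again and pressed 8.0 mm down, until it stopped moving. The wrist force at the stop was about 13 N.
- **Last checks:** In the pictures the probe is released, nearly upright and clearly lower. The gripper was clear, with no contact force. The carver, dropper bottle, jar and model are within about 2 cm of their first positions, roughly the detectors' own scatter, and I saw nothing disturbed.

Three things did not go as planned:
- **Missed grasps:** The first two grasps of the handle bar closed above it. The fingertips sat about 30 mm higher than stated, so I used the heights found by touch after that.
- **Typing error:** One wrong row pushed the probe down at most 10 mm in the stand before the lift, and it slid about 8 mm in the grip. I measured its position again before inserting it.
- **Incomplete detection:** The final top view did not find the carver, but the scene view showed it where it started.

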